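# Register a printing block, slip in the spacer, hold the block home

### The job

Set the printing block flat on the registration bed with its grip bar pointing at the far fence, and push it home so that its edges are flush against both the far fence and the left fence. Then let go of it, stand the metal spacer upright in the gap between the block's other side and the two side stops, fully down on the bed, at the stop where the gap is wide enough to take it. Last, push the block firmly against the far fence and finish while still holding it pressed there, without letting go; leave the tin, the paper weight and the tape roll where they are.

Things in the scene. Friction and masses are not known exactly. Their poses are not given: they have to be found in the camera images.
- bed: Registration bed fixed to the bench: dark steel plate 180 (x) x 190 (y) x 8 mm. Origin: centre of its underside. x points to the far fence (inner face at x = +70 mm), y to the left fence (inner face at y = +70 mm). A block flush in that corner has its origin at bed x = +22, y = +20, z = +8 mm; its other side (bed y = -30 mm) faces the two side stops.
- far_fence: Steel bar fixed on the bed along its far edge: 18 (x) x 166 (y) x 14 mm high, origin at the centre of its underside, axes parallel to the bed's.
- left_fence: Steel bar fixed on the bed along its left edge: 100 (x) x 18 (y) x 14 mm high, origin at the centre of its underside, axes parallel to the bed's.
- thin_stop: Thinner side stop: fixed steel block at the bed's right, 48 (x) x 20 (y) x 18 mm high. The two stops stand in line along bed x, places may be swapped: origins at bed x = +45 or -5, y = -56, z = +8 mm (underside), axes as the bed's. Inner face at its y = +10 mm, ends at x = +-24 mm. Gap to a registered block 16 mm, mid-gap at the stop's y = +18 mm: the spacer fits.
- thick_stop: Thicker side stop: like the thin stop but 29 mm thick, inner face at its own y = +19 mm; same outer face, origin and axes as described there. Gap to a registered block only 7 mm: the spacer does not fit.
- block: Printing block, loose, about 0.35 kg: plate 96 (x) x 100 (y) x 18 mm, grey lino underside, plywood back; on top in the middle an upright wooden grip bar 64 mm long (along x) x 22 mm wide (y), from 18 to 48 mm above the underside. Origin: centre of the underside, z up. Same either way round (half turn). Starts on the bench right of the bed.
- spacer: Metal spacer, loose, about 70 g: an upright flat bar 36 mm long (x) x 12 mm thick (y) x 62 mm high, starting upright on the bench to the left of the bed. Origin at the centre of its underside, z up. The same either way round (half turn).
- ink_tin_small: Bystander: small round tin, 70 mm across, 48 mm high; origin at the centre of its underside.
- paper_weight: Bystander: black cast paper weight with a neck and knob, 60 mm across, 74 mm high; origin at the centre of its underside.
- tape_roll: Bystander: roll of white tape lying flat, 80 mm across, 24 mm high; origin at the centre of its underside.
Not all that is in view belongs to the job. What is shaped like the block but pink is not meant.

How it is judged:
By the outcome, as a careful person would: the job done as asked, in the order asked, and still so for the second after the job is handed in, while the arm keeps its last pose, push and grip.
It also fails if it takes over 61 s, if anything falls off the work surface, if the arm or the gripper's body presses on something with over 40 N, if the wrist force passes 120 N, or if a joint passes its speed limit or range.

### The arm

A 7-joint arm with a two-finger parallel gripper is mounted at the origin on the work surface; the furniture and walls round the work are solid. World frame = base frame: x ahead of the robot, y to its left, z up, the work surface at z = 0. Lengths are in m, angles in rad, forces in N, time in s.
With the tool pointing down it reaches from about 0.425 to 0.875 m from the base axis. Payload 8.4 kg.
Tool frame: the origin (TCP) lies midway between the tips of the shut fingers; the grasp point (between the pads) lies 19 mm behind it (env.grasp_offset is the distance from the TCP to the grasp point, in m); x points along the fingers, y is the direction in which the jaws open and shut, and the axes are right-handed (so a half turn about x gives the same grasp; the last joint's range is limited). The gripper opens to 85 mm and grips with 20 to 120 N. Pads are 22 mm wide; open, the fingers measure 114 mm over their backs; the gripper's body (76 mm by 85 mm) begins 54 mm behind the grasp point. The pads swing forward as they close: fully open they stand 13 mm farther back than shut.
Start: joints at [-1.421, 0.333, 0.04, 1.465, -0.013, 1.343, -0.059], TCP at [0.16, 0.63, 0.231] pointing down, gripper open.
Joint ranges: [-2.58, 2.58], [-0.38, 2.09], [-1.3, 1.39], [0.25, 2.4], [-1.5, 4.64], [0.08, 2.09], [-2.65, 2.65]. Speed limits (rad/s): [2.22, 2.22, 2.79, 2.79, 3.14, 3.14, 3.14].

### API

Orientations are given as a unit quaternion [w, x, y, z].
In Python, from bench import env gives the robot as it stands. Calls block until the motion is done:
- env.goto(position, orientation): joint-space move of the TCP to a pose.
- env.move_l(position, frame=None, max_speed=0.15, guard=None): straight line of the TCP; frame=None keeps the orientation; max_speed is the mean speed in m/s. With guard (N) it stops when the force on the tool has changed by that much, and returns True; else False.
- env.move_j(angles): joint-space move.
- env.grip(opening, effort=None): opening from 0.0 (shut) to 1.0 (fully open); effort is the grip in N (None keeps the last); returns when the fingers have stopped.
- env.hold(seconds).
- env.solve_ik(position, orientation): joint angles nearest the present ones, or None.
- env.snapshot(name): name is "side" or "top" or "wrist"; returns a dict with "frame" (400x640x3 uint8, red, green, blue), "fx", "fy", "cx", "cy" (pixels), "world_from_camera" (4x4, takes a point from camera to world coordinates). Camera axes: x right, y down, z forward; pixel columns grow to the right and rows downward; lengths in m; the calibration is good to about 2 mm. A picture is of the moment at which its call begins. There is no depth.
A pose or a line that the arm cannot do raises env.PlanningError and nothing moves.
- env.finish_job(): hands the job in, once; it reports no verdict.
Readings, each from a call of its own:
- env.get_time_s(): time.
- env.get_joint_positions(): joint angles.
- env.get_joint_vel(): joint speeds.
- env.get_joint_efforts(): joint torques, N m.
- env.get_eef_pos(): TCP position.
- env.get_eef_rot(): TCP orientation.
- env.get_wrist_force(): force on the tool from outside, world axes, zero at the start.
- env.get_ft_torque(): the same for the moment, N m.
- env.get_opening(): opening from 0.0 (shut) to 1.0 (fully open).
Only numpy, scipy, OpenCV 4.12 (cv2) and the standard library are available. Lean on these libraries where they do the work, as an engineer would, in place of code of your own. Each camera call takes 0.05 s, during which the arm holds its last target. There are 200 camera calls.

## Working session

There is one attempt and no reset: what is moved stays moved. The work goes in short steps, each a Python script; the robot and the scene stay as the last script left them, time stands still between calls to the robot, and variables do not carry over. Pictures are saved under pics/ and viewed, about 8 in all and at most 12, crops included, and the job is handed in when it is done.

```bash
ls; mkdir -p pics; cat > h.py <<'E'
import numpy as np, cv2
from bench import env
def snap(n,f):
    s=env.snapshot(n); cv2.imwrite(f'pics/{f}.png',s['frame'][:,:,::-1]); return s
def ray(s,u,v,z):
    T=np.array(s['world_from_camera']); d=T[:3,:3]@np.array([(u-s['cx'])/s['fx'],(v-s['cy'])/s['fy'],1]); o=T[:3,3]
    return o+d*(z-o[2])/d[2]
def proj(s,p):
    T=np.array(s['world_from_camera']); c=T[:3,:3].T@(np.array(p)-T[:3,3]); return s['fx']*c[0]/c[2]+s['cx'],s['fy']*c[1]/c[2]+s['cy']
def quat(yaw):
    # tool x down, tool y (jaw axis) at yaw in world
    from scipy.spatial.transform import Rotation as R
    x=np.array([0,0,-1.]); y=np.array([np.cos(yaw),np.sin(yaw),0]); z=np.cross(x,y)
    q=R.from_matrix(np.stack([x,y,z],1)).as_quat(); return [q[3],q[0],q[1],q[2]]
E
python3 - <<'E'
from h import *
import pickle
a=snap('top','top0');b=snap('side','side0')
pickle.dump((a,b),open('s0.pkl','wb'))
for s in(a,b):print({k:s[k] for k in s if k!='frame'})
print(env.get_eef_pos(),env.get_eef_rot(),env.get_time_s(),env.grasp_offset)
E
```

```text
pics
{'fx': 435.7926305635058, 'fy': 435.7926305635058, 'cx': 328.5143436804655, 'cy': 194.51519249943334, 'world_from_camera': array([[ 0.01298774, -0.98890383,  0.14798829,  0.27653221],
       [-0.9999045 , -0.01214533,  0.00659471,  0.04956057],
       [-0.00472416, -0.14805981, -0.98896713,  1.25893068],
       [ 0.        ,  0.        ,  0.        ,  1.        ]])}
{'fx': 390.98055403043844, 'fy': 390.98055403043844, 'cx': 317.1299255972667, 'cy': 198.76363819021833, 'world_from_camera': array([[-7.76528205e-01,  4.72644469e-01, -4.16666716e-01,
         9.81788950e-01],
       [ 6.30081954e-01,  5.83361616e-01, -5.12528981e-01,
         7.48903738e-01],
       [ 8.23380269e-04, -6.60527388e-01, -7.50801499e-01,
         1.04936143e+00],
       [ 0.00000000e+00,  0.00000000e+00,  0.00000000e+00,
         1.00000000e+00]])}
[0.15998326 0.62957931 0.23051745] [ 0.70161802  0.08722506  0.70166522 -0.08826019] 0.1 0.0187
```

View pics/top0.png

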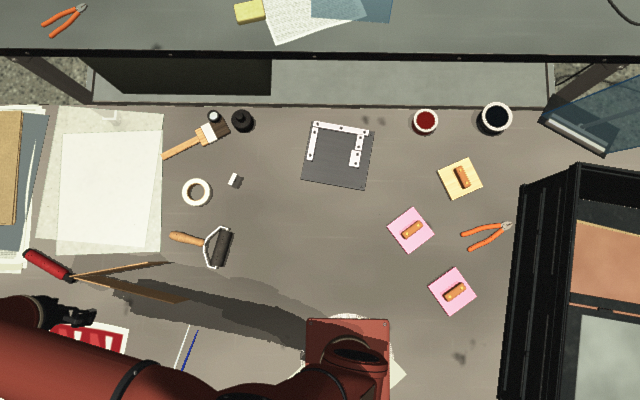

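View pics/side0.png

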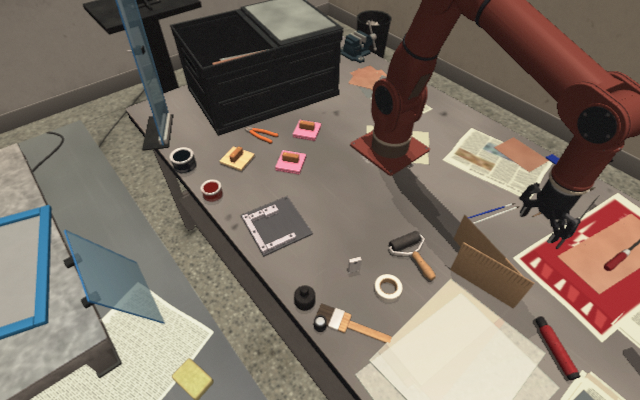

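The yellow-ochre block is at top (460,178), with pink decoys at (411,230) and (452,291). The bed is at (337,155) with its stops on the right around (358,155), and the spacer is at (235,181). Next I'll measure these with masks.

```bash
python3 - <<'E'
from h import *
import pickle
a,b=pickle.load(open('s0.pkl','rb'))
f=a['frame']
hsv=cv2.cvtColor(f,cv2.COLOR_RGB2HSV)
def rect(mask,roi,z,name):
    x0,y0,x1,y1=roi; m=np.zeros(mask.shape,np.uint8); m[y0:y1,x0:x1]=mask[y0:y1,x0:x1]
    c=max(cv2.findContours(m,0,1)[0],key=cv2.contourArea)
    w=np.array([ray(a,u,v,z)[:2] for u,v in c[:,0]],np.float32)*1000
    r=cv2.minAreaRect(w); print(name,r, 'area',cv2.contourArea(c)); return r
H,S,V=cv2.split(hsv)
rect(((S>60)&(V>90)).astype(np.uint8),(430,150,490,205),.018,'block')
rect(((V<85)&(S<80)).astype(np.uint8),(290,110,385,200),.008,'beddark')
rect((V>150).astype(np.uint8),(300,115,372,170),.024,'white')
rect((V>130).astype(np.uint8),(222,168,250,195),.062,'spacer?')
print(V[168:195:2,222:250:2])
print(hsv[150:152,340],hsv[200,350])
c=cv2.resize(f[110:200,220:390],None,fx=4.5,fy=4.5,interpolation=cv2.INTER_CUBIC)
cv2.imwrite('pics/c.png',c[:,:,::-1])
E
```

```text
block ((514.5101928710938, -320.42779541015625), (98.8419418334961, 103.2624740600586), 24.477285385131836) area 1129.5
beddark ((563.4021606445312, 108.42335510253906), (2.107680559158325, 4.188329219818115), 46.532344818115234) area 0.5
white ((617.2354125976562, 39.41321563720703), (162.32159423828125, 209.1243896484375), 0.6525061726570129) area 1540.0
spacer? ((490.7841491699219, 317.9944763183594), (73.78312683105469, 77.87755584716797), 0.7033427357673645) area 702.0
[[142 141 142 142 142 141 140 145 142 146 144 143 143 145]
 [141 142 142 145 142 140 143 146 149 146 143 146 145 146]
 [142 139 141 140 142 141 145 140 145 146 144 145 145 143]
 [141 142 141 142 138 234 255 255 138 146 145 145 143 145]
 [143 143 139 142 151 254 255 130  92 140 146 146 143 143]
 [144 142 144 139 234 253 255  83  92  88  71 142 144 143]
 [144 140 140 151 254 255 119  85  92  78  88 146 143 145]
 [141 143 140 215 253 255  79  89  91  74 143 143 141 140]
 [142 141 141 174 255 132  85  91  79  72 140 143 140 140]
 [141 141 140 139 134  93  88  89  75 137 143 143 141 141]
 [141 141 142 140 143 144 126 113  86 142 140 142 140 141]
 [142 142 141 138 139 137 139 139 137 135 138 138 136 135]
 [140 139 140 138 138 138 139 140 137 139 138 140 138 138]
 [139 139 139 139 138 136 137 137 137 136 138 137 137 136]]
[[ 14  25 114]
 [ 20  20 112]] [ 20  42 152]
```

View pics/c.png

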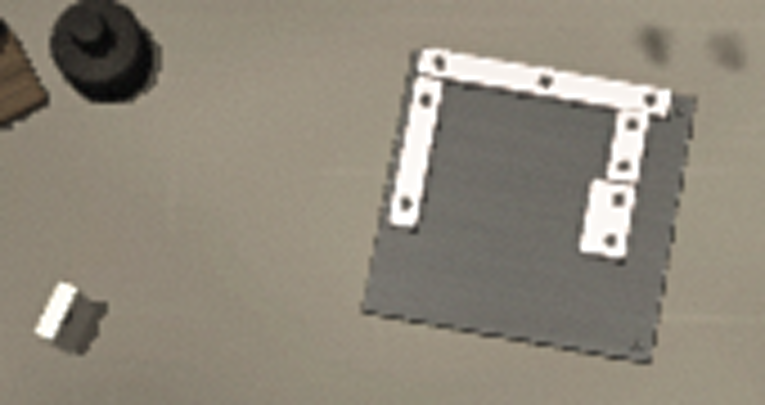

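The thin stop is the one at the far fence (crop 628,145), and the thick one is nearer (605,220). So the spacer goes at bed (+45, -38).

```bash
python3 - <<'E'
from h import *
import pickle
a,b=pickle.load(open('s0.pkl','rb'))
f=a['frame'];hsv=cv2.cvtColor(f,cv2.COLOR_RGB2HSV);H,S,V=cv2.split(hsv)
def rect(mask,roi,z,name,n=1):
    x0,y0,x1,y1=roi; m=np.zeros(mask.shape,np.uint8); m[y0:y1,x0:x1]=mask[y0:y1,x0:x1]
    for c in sorted(cv2.findContours(m,0,1)[0],key=cv2.contourArea)[-n:]:
        w=np.array([ray(a,u,v,z)[:2] for u,v in c[:,0]],np.float32)*1000
        r=cv2.minAreaRect(w); print(name,np.round(r[0],1),np.round(r[1],1),round(r[2],1),np.round(cv2.boxPoints(r)).tolist())
rect(((V<128)|(V>220)),(297,115,380,195),.008,'bed')
rect(V>200,(297,115,380,195),.022,'fences',4)
rect(V>200,(222,168,250,195),.062,'spacer')
rect((S>60)&(V>90),(430,150,490,205),.018,'block')
print(hsv[165:192:3,448:476:3].tolist())
rect((S>150)&(V>60),(445,160,478,192),.048,'bar')
E
```

```text
bed [582.1  33.4] [191.9 183.8] 80.4 [[476.0, -46.0], [657.0, -77.0], [689.0, 113.0], [508.0, 143.0]]
fences [610.7  33.8] [164.8 119. ] 80.4 [[538.0, -38.0], [656.0, -57.0], [683.0, 105.0], [566.0, 125.0]]
spacer [497.9 328.5] [10.2 35. ] 66.0 [[480.0, 331.0], [512.0, 317.0], [516.0, 326.0], [484.0, 340.0]]
block [ 514.5 -320.4] [ 98.8 103.3] 24.5 [[448.0, -294.0], [491.0, -388.0], [581.0, -347.0], [538.0, -253.0]]
[[[23, 79, 138], [26, 69, 254], [27, 60, 252], [27, 65, 252], [22, 100, 236], [26, 68, 251], [26, 68, 251], [27, 62, 251], [21, 86, 232], [20, 41, 148]], [[26, 65, 251], [26, 70, 251], [16, 124, 185], [14, 157, 232], [16, 147, 239], [22, 106, 234], [25, 72, 251], [24, 77, 251], [24, 79, 252], [18, 48, 149]], [[26, 68, 251], [25, 72, 252], [13, 154, 81], [13, 161, 196], [18, 148, 237], [14, 150, 230], [24, 74, 251], [25, 71, 251], [27, 63, 251], [23, 79, 232]], [[25, 71, 251], [25, 72, 251], [20, 105, 244], [12, 164, 84], [13, 155, 231], [14, 155, 230], [21, 107, 233], [28, 59, 251], [26, 65, 251], [25, 74, 252]], [[25, 71, 251], [24, 78, 251], [25, 75, 252], [12, 154, 81], [12, 162, 191], [14, 153, 231], [14, 154, 227], [25, 71, 251], [26, 70, 251], [25, 71, 251]], [[25, 72, 251], [26, 65, 251], [28, 56, 251], [22, 94, 255], [11, 167, 75], [13, 158, 229], [14, 156, 230], [20, 112, 233], [26, 65, 251], [24, 77, 250]], [[28, 55, 251], [25, 70, 251], [24, 76, 251], [26, 70, 252], [13, 157, 81], [12, 161, 200], [23, 136, 251], [14, 155, 226], [25, 70, 251], [26, 68, 251]], [[25, 74, 251], [25, 67, 251], [25, 69, 251], [27, 64, 251], [21, 100, 251], [13, 166, 77], [13, 160, 217], [19, 116, 208], [26, 66, 251], [24, 76, 251]], [[26, 67, 254], [27, 62, 251], [26, 66, 251], [26, 69, 251], [26, 67, 252], [22, 102, 238], [26, 66, 254], [24, 79, 250], [25, 72, 252], [24, 85, 255]]]
bar [ 512.8 -317.6] [59.7 24.5] 24.8 [[481.0, -319.0], [491.0, -341.0], [545.0, -316.0], [535.0, -294.0]]
```

```bash
cat >> h.py <<'E'
D=np.pi/180
BED=np.array([.5812,.0336]); BY=-9.6*D
def bedw(x,y,yaw=BY,o=BED): c,s=np.cos(yaw),np.sin(yaw); return o+np.array([c*x-s*y,s*x+c*y])
def st(t=''): print(t,'t%.2f'%env.get_time_s(),np.round(env.get_eef_pos(),4),'F',np.round(env.get_wrist_force(),1),'M',np.round(env.get_ft_torque(),2),'op%.3f'%env.get_opening())
E
python3 - <<'E'
from h import *
for nm,p,ys in(('blk',[.5135,-.3195,.12],(114.7,-65.3)),('bed',[*bedw(22,20),.12],(80.4,-99.6)),('spa',[.498,.3285,.15],(66,-114)),('slot',[*bedw(45,-38),.12],(80.4,-99.6))):
    for y in ys:
        q=env.solve_ik(p,quat(y*D)); print(nm,y,None if q is None else np.round(q,2))
y=114.7 if env.solve_ik([.5135,-.3195,.12],quat(114.7*D)) is not None else -65.3
E
```

```text
blk 114.7 [ 0.92  0.38 -0.53  1.69  0.21  1.13  2.33]
blk -65.3 [-0.3   0.49  1.02  1.75 -0.46  1.16 -0.28]
bed 80.4 None
bed -99.6 None
spa 66 [-0.92  0.29  0.32  1.72 -0.1   1.15  0.57]
spa -114 [-1.56  0.54  1.22  1.74 -0.54  1.24 -2.19]
slot 80.4 None
slot -99.6 None
```

```bash
python3 - <<'E'
from h import *
for nm,xy in(('bed',bedw(22,20)),('slot',bedw(45,-38))):
  for z in(.04,.12,.2):
    print(nm,z,[(y,np.round(env.solve_ik([*xy,z],quat(y*D)),1).tolist()) for y in range(-180,180,20) if env.solve_ik([*xy,z],quat(y*D)) is not None])
p=[.5135,-.3195,.13]
env.goto(p,quat(-65.3*D)); st('above')
for y in(80.4,-99.6):
  for nm,xy in(('bed',bedw(22,20)),('slot',bedw(45,-38))):
    q=env.solve_ik([*xy,.12],quat(y*D)); print(nm,y,None if q is None else np.round(q,2))
E
```

```text
bed 0.04 []
bed 0.12 []
bed 0.2 []
slot 0.04 []
slot 0.12 []
slot 0.2 []
above t3.64 [ 0.514  -0.3188  0.1299] F [0.3 0.3 0.2] M [ 0.04 -0.   -0.03] op0.999
bed 80.4 None
slot 80.4 None
bed -99.6 None
slot -99.6 None
```

Units bug: `bedw` takes mm but the origin is in m. I'll fix that and continue.

```bash
sed -i 's/return o+np.array(/return o+.001*np.array(/' h.py; python3 - <<'E'
from h import *
for y in(80.4,-99.6):
  for nm,xy in(('bed',bedw(22,20)),('slot',bedw(45,-38))):
    q=env.solve_ik([*xy,.12],quat(y*D)); print(nm,y,xy,None if q is None else np.round(q,2))
p=[.5135,-.3195,.023]
print(env.move_l(p,guard=15)); st('down')
env.grip(0.0,60); st('grip')
env.move_l([p[0],p[1],.13]); st('up')
snap('side','side1')
E
```

```text
bed 80.4 [0.60622729 0.04965101] [-0.55  0.35  0.49  1.72 -0.18  1.11  1.4 ]
slot 80.4 [ 0.61923261 -0.01137244] [-0.42  0.37  0.46  1.7  -0.18  1.11  1.49]
bed -99.6 [0.60622729 0.04965101] [-0.99  0.56  1.13  1.74 -0.55  1.19 -1.45]
slot -99.6 [ 0.61923261 -0.01137244] [-0.87  0.59  1.11  1.72 -0.56  1.2  -1.34]
False
down t4.51 [ 0.5139 -0.32    0.0238] F [-0.3 -0.5 -0.2] M [-0.02  0.05 -0.01] op1.003
grip t5.12 [ 0.5142 -0.3204  0.0239] F [ 0.5 -2.6  6.1] M [-0.43 -0.19  0.  ] op0.247
up t5.98 [ 0.513  -0.3188  0.1289] F [-0.   0.4 -5.7] M [ 0.01 -0.01  0.02] op0.246
```

View pics/side1.png

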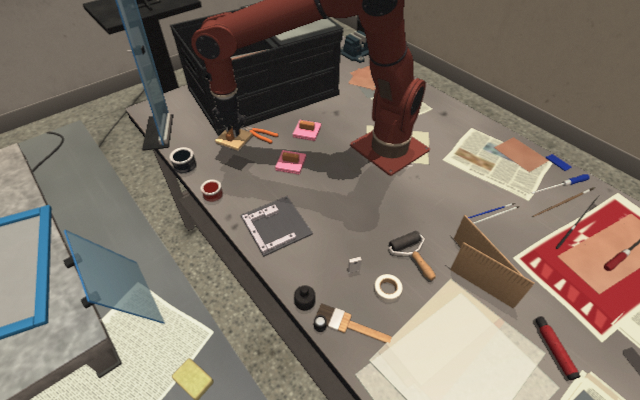

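The block is held, visible at the gripper at side (235,140). Next I'll carry it over the bed and take a wrist look before lowering.

```bash
python3 - <<'E'
from h import *
xy=bedw(22-8,20-3)
env.goto([*xy,.13],quat(-99.6*D)); st('over')
env.move_l([*xy,.075]); st('low')
import pickle
s=snap('wrist','w1'); pickle.dump(s,open('w1.pkl','wb'))
E
```

```text
over t7.44 [0.5977 0.0464 0.13  ] F [-0.4 -1.7 -4.9] M [-0.08  0.    0.04] op0.240
low t7.96 [0.598  0.0471 0.0754] F [ 1.1 -1.1 -4. ] M [-0.05 -0.    0.04] op0.245
```

View pics/w1.png

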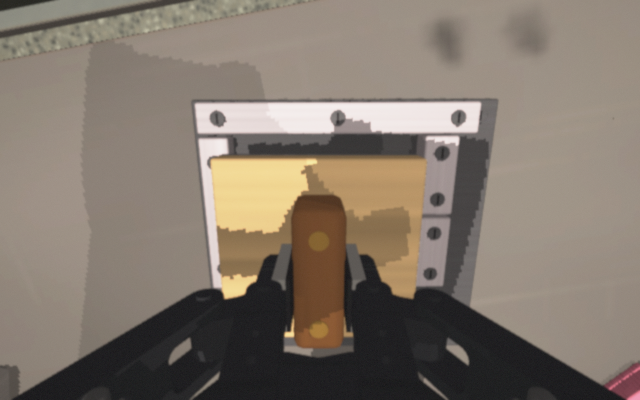

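The wrist view shows the block edge (212..425, row 157) parallel to the far fence (row ~137) and centred between the left fence and the stops. I'll lower it and push it home.

```bash
python3 - <<'E'
from h import *
xy=bedw(22-8,20-3)
print(env.move_l([*xy,.045]));st()
print(env.move_l([*xy,.028],max_speed=.03,guard=6)); st('down')
z=env.get_eef_pos()[2]
def push(dx,dy,g,sp=.03):
    p=np.array(env.get_eef_pos())[:2]; q=bedw(dx,dy,o=p)
    r=env.move_l([*q,z],max_speed=sp,guard=g); st(f'push {dx},{dy} {r}')
push(14,0,15); push(0,9,15)
s=snap('wrist','w2')
E
```

```text
False
 t8.36 [0.5977 0.0479 0.0452] F [-0.5 -1.2 -4.9] M [ 0.03 -0.01  0.02] op0.243
True
down t8.83 [0.598  0.0482 0.0319] F [-2.2  1.2  8.4] M [-0.04  0.38  0.02] op0.247
push 14,0 True t9.06 [0.598  0.0482 0.0319] F [-2.2  0.7  5.3] M [-0.02  0.19  0.  ] op0.245
push 0,9 True t9.33 [0.5987 0.0506 0.032 ] F [-0.5 -1.7  3.7] M [-0.08 -0.08  0.12] op0.246
```

View pics/w2.png

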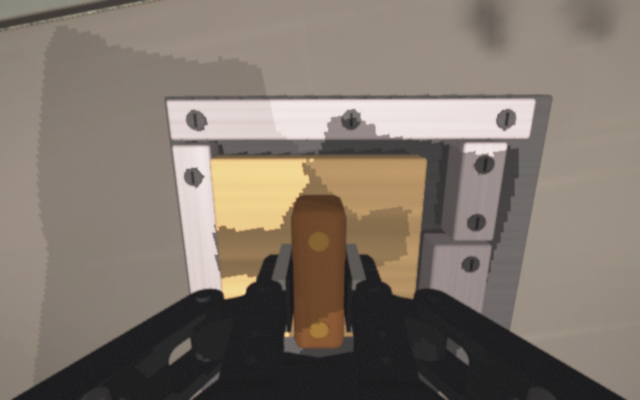

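In y the block is at the left fence, but the x push stopped early (fence edge row 140, block edge 157). I'll push +x again with a higher guard.

```bash
python3 - <<'E'
from h import *
z=env.get_eef_pos()[2]
def push(dx,dy,g,sp=.04):
    p=np.array(env.get_eef_pos())[:2]; q=bedw(dx,dy,o=p)
    r=env.move_l([*q,z],max_speed=sp,guard=g); st(f'push {dx},{dy} {r}')
    p=np.array(env.get_eef_pos())[:2]-BED; print('bed', np.round([np.cos(BY)*p[0]+np.sin(BY)*p[1],-np.sin(BY)*p[0]+np.cos(BY)*p[1]],4))
env.hold(.2); st()
push(16,0,25); push(0,8,25); push(6,0,25)
snap('wrist','w3')
E
```

```text
t9.58 [0.5987 0.0506 0.0319] F [ 1.3 -0.9  6.5] M [ 0.   -0.34  0.13] op0.242
push 16,0 True t9.80 [0.5987 0.0506 0.032 ] F [-2.3  1.4  7.3] M [0.22 0.2  0.1 ] op0.246
bed [0.0145 0.0197]
push 0,8 True t10.03 [0.5988 0.0506 0.0323] F [-0.6 -1.2  4.2] M [-0.03 -0.13  0.3 ] op0.241
bed [0.0145 0.0197]
push 6,0 False t10.33 [0.6035 0.0497 0.0321] F [-9.4 -1.3 12.9] M [0.47 1.35 0.27] op0.239
bed [0.0193 0.0196]
```

View pics/w3.png

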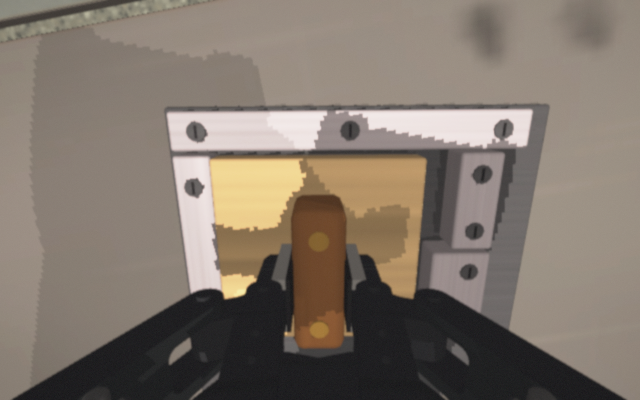

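About 3 mm is left in x (fence edge row 151, block edge 156). The guard trips on start transients, so I'll step in small increments and read the force instead.

```bash
cat >> h.py <<'E'
def tobed(p): d=np.array(p)[:2]-BED; c,s=np.cos(BY),np.sin(BY); return 1000*np.array([c*d[0]+s*d[1],-s*d[0]+c*d[1]])
def bf(): f=np.array(env.get_wrist_force()); c,s=np.cos(BY),np.sin(BY); return np.array([c*f[0]+s*f[1],-s*f[0]+c*f[1],f[2]])
def press(tx,ty,z,dx,dy,lim,n,wait=.1):
    # step commanded bed target until opposing force reaches lim
    for i in range(n):
        tx+=dx;ty+=dy
        env.move_l([*bedw(tx,ty),z],max_speed=.03); env.hold(wait)
        f=bf(); print('cmd',round(tx,1),round(ty,1),'at',np.round(tobed(env.get_eef_pos()),1),'F',np.round(f,1),'Mz',round(env.get_ft_torque()[2],2))
        if -(f[0]*np.sign(dx)+f[1]*np.sign(dy))>lim: break
    return tx,ty
E
python3 - <<'E'
from h import *
tx,ty=tobed(env.get_eef_pos()); z=.0325
tx,ty=press(tx,ty,z,1.5,0,22,8)
tx,ty=press(tx,ty,z,0,1,22,6)
st(); print(tx,ty)
snap('wrist','w4')
E
```

```text
cmd 20.8 19.6 at [19.4 19.6] F [-8.  -1.6  9.2] Mz 0.27
cmd 22.3 19.6 at [20.8 19.6] F [-7.2 -1.8  8.8] Mz 0.37
cmd 23.8 19.6 at [22.3 19.6] F [-7.6 -1.   9. ] Mz 0.26
cmd 25.3 19.6 at [22.4 19.5] F [-16.8  -1.9  14.7] Mz 0.42
cmd 26.8 19.6 at [22.5 19.4] F [-23.4  -1.8  20.4] Mz 0.19
cmd 26.8 20.6 at [22.5 19.4] F [-21.9  -4.5  21.2] Mz 0.24
cmd 26.8 21.6 at [22.5 19.5] F [-22.5  -7.8  22. ] Mz 0.3
cmd 26.8 22.6 at [22.5 19.5] F [-22.3  -9.9  21.1] Mz 0.29
cmd 26.8 23.6 at [22.4 19.6] F [-22.9 -12.2  23.1] Mz 0.34
cmd 26.8 24.6 at [22.4 19.7] F [-23.2 -14.5  23.3] Mz 0.33
cmd 26.8 25.6 at [22.4 19.7] F [-23.2 -16.8  22.2] Mz 0.3
 t14.23 [0.6066 0.0493 0.0322] F [-25.7 -12.7  22.2] M [-2.23  4.84  0.3 ] op0.248
26.81766717720284 25.59638736351708
```

View pics/w4.png

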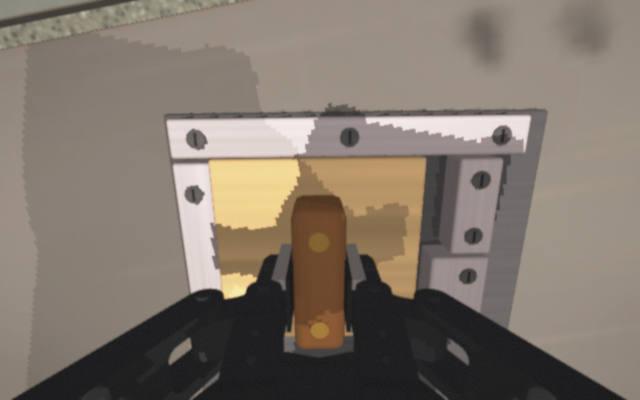

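Flush in x now (fence and block edges meet at row 157). I'll relax x, press y cleanly, press x again, neutralise the commands and release.

```bash
python3 - <<'E'
from h import *
z=.033
env.move_l([*bedw(23.2,24.6),z],max_speed=.05)
tx,ty=press(23.2,24.6,z,0,1.2,20,5,.05)
print('--x')
tx,ty=press(24.5,22.5,z,1.5,0,20,3,.05)
p=tobed(env.get_eef_pos()); print('reg',p)
env.move_l([*bedw(*p),z],max_speed=.03); env.hold(.1); st('neutral'); print(tobed(env.get_eef_pos()),bf())
env.grip(.45); st('open'); print(tobed(env.get_eef_pos()))
q=env.get_eef_pos()
env.move_l([q[0],q[1],.16],max_speed=.25)
import pickle
s=snap('wrist','w5'); pickle.dump(s,open('w5.pkl','wb'))
env.goto([.498,.3285,.16],quat(-114*D)); st('over spacer')
s=snap('wrist','w6'); pickle.dump(s,open('w6.pkl','wb'))
f=s['frame'];V=f.max(2)
print(proj(s,[.498,.3285,.062]))
a=np.hstack([cv2.imread('pics/w5.png')[60:360,120:520],cv2.imread('pics/w6.png')[60:360,120:520]]);cv2.imwrite('pics/c2.png',a)
E
```

```text
cmd 23.2 25.8 at [22.5 20. ] F [ -2.6 -16.7   4.3] Mz 0.52
cmd 23.2 27.0 at [22.4 20.1] F [ -3.3 -19.    5.4] Mz 0.61
cmd 23.2 28.2 at [22.5 20.1] F [ -4.1 -22.7   6.3] Mz 0.65
--x
cmd 26.0 22.5 at [22.5 19.7] F [-16.6  -9.5  14.5] Mz 0.31
cmd 27.5 22.5 at [22.5 19.7] F [-24.   -8.7  20.4] Mz 0.28
reg [22.54065367 19.71518901]
neutral t16.58 [0.6063 0.0494 0.0325] F [-2.  -1.2 -3.1] M [-0.27  0.32  0.13] op0.245
[22.07713935 19.75398009] [-1.79405236 -1.56715626 -3.10023028]
open t16.90 [0.6072 0.0495 0.0333] F [ 0.2 -0.3  0.3] M [0.03 0.02 0.03] op0.449
[23.00812167 20.0224911 ]
over spacer t18.76 [0.4987 0.3269 0.1599] F [-0.  -0.4 -0.1] M [-0.05 -0.04 -0.01] op0.448
(np.float64(315.8269317185113), np.float64(205.72325148397744))
```

View pics/c2.png

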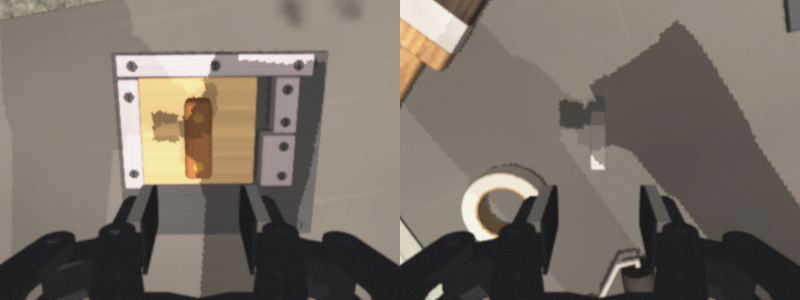

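The block sits flush in the corner (left half of the crop, no gap at the fences). The spacer top is about 2 px from its predicted pixel (316,206), so I'll grasp it.

```bash
python3 - <<'E'
from h import *
env.move_l([.498,.3285,.07],max_speed=.25)
print(env.move_l([.498,.3285,.034],max_speed=.1)); st('down')
env.grip(0.0,50); st('grip'); z0=env.get_eef_pos()[2]
env.move_l([.498,.3285,.16],max_speed=.25); st('up')
xy=bedw(45.5,-38.2)
env.goto([*xy,.16],quat(-99.6*D)); st('over slot')
env.move_l([*xy,.085],max_speed=.15); env.hold(.15); st('low'); print(tobed(env.get_eef_pos()),z0)
s=snap('wrist','w7')
E
```

```text
False
down t19.82 [0.4979 0.3282 0.0337] F [ 0.3 -0.6 -0.1] M [-0.05 -0.03  0.02] op0.451
grip t20.18 [0.4984 0.3287 0.0345] F [ 0.  -1.4  2.4] M [-0.03 -0.11 -0.02] op0.129
up t20.82 [0.4975 0.3286 0.1595] F [-0.1 -0.5 -1.5] M [-0.    0.01  0.01] op0.131
over slot t22.18 [ 0.6197 -0.0098  0.1594] F [ 0.5 -0.2 -1.8] M [-0.    0.04  0.06] op0.130
low t22.98 [ 0.6205 -0.0117  0.0862] F [ 1.1 -0.5 -0.6] M [0.01 0.01 0.03] op0.131
[ 46.25694812 -38.11088462] 0.034512033147618804
```

View pics/w7.png

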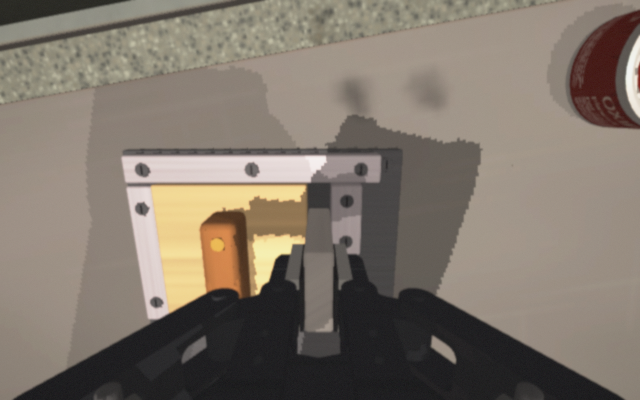

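The spacer is centred over the slot (slot columns ~307–331, spacer 305–333 but nearer the camera). I'll lower it stepwise, reading force.

```bash
python3 - <<'E'
from h import *
xy=bedw(45.5,-38.2)
for z in(.066,.058,.052,.047,.043,.041,.0395,.038):
    env.move_l([*xy,z],max_speed=.05); env.hold(.08)
    p=env.get_eef_pos(); f=bf(); print(z,np.round(p[2],4),np.round(tobed(p),1),np.round(f,1))
    if f[2]>10: break
snap('wrist','w8')
E
```

```text
0.066 0.0661 [ 45.6 -38.4] [-0.3  1.3 -1.1]
0.058 0.058 [ 45.5 -38.2] [-0.4  0.1 -0.8]
0.052 0.0519 [ 45.4 -38.3] [-0.6 -0.3  0.4]
0.047 0.0469 [ 45.4 -38.2] [-0.1  0.5 -0.8]
0.043 0.0429 [ 45.4 -38.2] [ 0.6 -0.7 -2. ]
0.041 0.0425 [ 45.8 -38.3] [-7.3  0.8 14.1]
```

Seated exactly at the expected height (TCP z 0.0425). I'll release, retreat and regrasp the block.

```bash
python3 - <<'E'
from h import *
xy=bedw(45.5,-38.2)
env.move_l([*xy,.0425],max_speed=.05); env.hold(.1); st('neutral')
env.grip(.28); env.hold(.1); st('open')
env.move_l([*xy,.14],max_speed=.15)
xy=bedw(22.5,19.9)
env.goto([*xy,.14],quat(-99.6*D)); env.grip(.45)
env.hold(.1); snap('wrist','w9'); snap('side','side9')
st('over block')
a=cv2.imread('pics/w9.png')[60:360,120:520]; b=cv2.resize(cv2.imread('pics/side9.png')[180:270,220:340],(400,300),interpolation=cv2.INTER_CUBIC)
cv2.imwrite('pics/c3.png',np.hstack([a,b]))
E
```

```text
neutral t25.79 [ 0.6198 -0.0116  0.0425] F [-0.4 -0.2  1.9] M [ 0.05  0.06 -0.03] op0.132
open t26.18 [ 0.6196 -0.0117  0.0424] F [0.6 0.5 0.6] M [-0.01 -0.02 -0.  ] op0.281
over block t27.82 [0.6068 0.049  0.14  ] F [ 0.3 -0.5 -0.4] M [-0.03 -0.02  0.02] op0.450
```

View pics/c3.png

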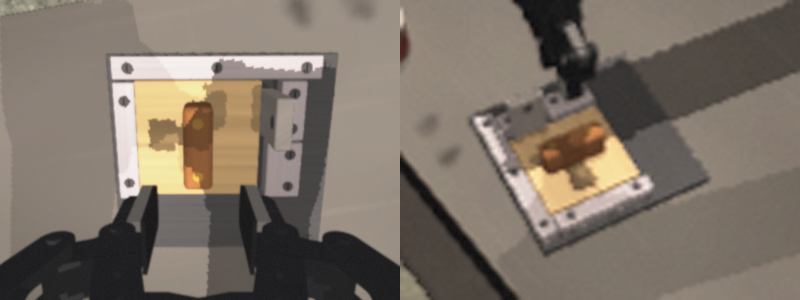

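The spacer stands upright at the thin stop (crop 283,120) and the block is still flush. Now the final grip and press.

```bash
python3 - <<'E'
from h import *
z=.0325; xy=bedw(22.5,19.9)
env.move_l([*xy,.06],max_speed=.2); env.move_l([*xy,z],max_speed=.05); env.hold(.1); st('down')
env.grip(0.0,80); st('grip'); print(tobed(env.get_eef_pos()))
tx,ty=press(23,20,z,0,1.3,12,6,.05)
print('--x')
tx,ty=press(23.5,22.5,z,1.5,0,30,8,.1)
env.hold(.4); print(tobed(env.get_eef_pos()),bf()); st('pressed')
snap('wrist','w10'); snap('top','top10')
a=cv2.imread('pics/w10.png')[60:360,120:520]; b=cv2.resize(cv2.imread('pics/top10.png')[100:210,170:500],(400,133),interpolation=cv2.INTER_CUBIC)
cv2.imwrite('pics/c4.png',np.hstack([a,np.vstack([b,np.zeros((167,400,3),np.uint8)])]))
E
```

```text
down t29.18 [0.6069 0.0494 0.0328] F [-0.5  0.  -0.2] M [-0.01  0.02 -0.05] op0.448
grip t29.47 [0.6069 0.0492 0.033 ] F [-1.6 -1.2  5.2] M [-0.21  0.44  0.04] op0.239
[22.78190856 19.70734355]
cmd 23 21.3 at [22.8 19.8] F [-4.4 -5.   8.4] Mz 0.16
cmd 23 22.6 at [22.8 19.9] F [-4.8 -8.2  8.5] Mz 0.21
cmd 23 23.9 at [22.8 19.9] F [ -4.5 -11.1   9.1] Mz 0.29
cmd 23 25.2 at [22.8 19.9] F [ -5.7 -14.9  10.5] Mz 0.41
--x
cmd 25.0 22.5 at [22.8 19.8] F [-15.6  -8.7  19. ] Mz 0.25
cmd 26.5 22.5 at [22.9 19.8] F [-24.2  -8.4  26.1] Mz 0.28
cmd 28.0 22.5 at [23.  19.9] F [-31.8  -7.1  33.8] Mz 0.3
[23.04840909 19.86100214] [-30.90141942  -8.58419981  33.95019703]
pressed t32.12 [0.6072 0.0493 0.033 ] F [-31.9  -3.3  34. ] M [-0.67  6.24  0.29] op0.242
```

View pics/c4.png

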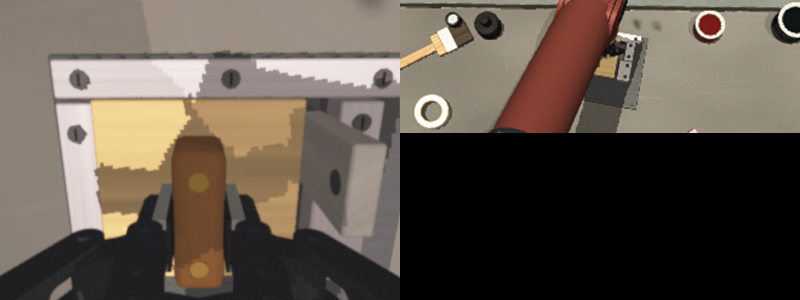

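Everything is in place. The downward share of the force eats into the fence push through bed friction, so I'll trim z slightly, check and hand in.

```bash
python3 - <<'E'
from h import *
env.move_l([*bedw(28.8,22.5),.0345],max_speed=.03); env.hold(.3); print(tobed(env.get_eef_pos()),bf()); st('trim')
f=bf()
if -60<f[0]<-20 and f[2]>0: print(env.finish_job())
E
```

```text
[23.30881475 19.85243832] [-24.95315606  -8.40796836  17.08217255]
trim t32.77 [0.6075 0.0493 0.0335] F [-26.   -4.1  17.1] M [-0.66  5.36  0.28] op0.238
the job is handed in; nothing more can be done
None
```

The job is handed in at about 33 s of robot time. As far as I could check, everything was done as asked and in order; the hand-in gave no verdict.

- **Block:** I set the ochre block on the bed and pushed it flush against the far and left fences, stepping in small increments while reading the force. My first guarded pushes tripped early, so I redid them. The wrist pictures then showed no gap at either fence.
- **Spacer:** After letting go of the block, I stood the spacer upright at the thin stop, the one next to the far fence. It touched the bed at exactly the expected height (TCP z 0.0425 m). A picture taken after release shows it upright.
- **Final press:** I gripped the bar again and pushed the block against the far fence. At hand-in it was still gripped and pressed with about 25 N toward the far fence, 8 N toward the left fence and 17 N downward.
- **Bystanders:** The arm did not go near the tin, paper weight or tape roll, and they look unmoved in the last top view.

**Small disagreement:** the TCP read bed x = 22.1–22.5 mm when the block was registered, but 23.3 mm at the end. I put this down to where I gripped along the bar and to give in the arm. The last picture shows the block flush, but I took it just before a final trim that reduced the downward load. That trim also lowered the push on the far fence from about 31 N to 25 N, and I checked it by force and position only.

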